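# Close the cold frame by easing out its wedge

### The arm

A 6-joint arm with a two-finger parallel gripper is mounted at the origin on the work surface. World frame = base frame: x ahead of the robot, y to its left, z up, the work surface at z = 0. Lengths are in m, angles in rad, forces in N, time in s.
With the tool pointing down it reaches from about 0.375 to 0.975 m from the base axis. Payload 3.8 kg.
Tool frame: the origin (TCP) lies at the very end of the fingers, on their centre line; the grasp point (between the pads) lies 19 mm behind it; x points along the fingers, y is the direction in which the jaws open and shut, and the axes are right-handed (so a half turn about x gives the same grasp; the last joint's range is limited). The gripper opens to 85 mm and grips with 20 to 120 N. Pads are 22 mm wide; open, the fingers measure 114 mm over their backs; the gripper's body (76 mm by 85 mm) begins 54 mm behind the grasp point. The pads swing forward as they close: fully open they stand 13 mm farther back than shut.
Start: joints at [-0.037, 0.264, 1.604, -0, 1.274, -0.037], TCP at [0.675, -0, 0.231] pointing down, gripper open.
Joint ranges: [-2.63, 2.63], [-0.94, 2.18], [0.31, 2.57], [-1.31, 4.45], [0, 2.66], [-2.55, 2.55]. Speed limits (rad/s): [2.57, 2.57, 3.14, 3.14, 3.14, 3.14].

### API

Orientations are given as a 3x3 rotation matrix whose columns are the frame's x, y, z axes.
In Python, from cell import ctrl gives the robot as it stands. The module is installed in compiled form; this text tells all that it offers.
- The arm moves only by the shell command python3 -m inch 'ROWS' [OPENING] [FORCE]. ROWS is JSON, a list of rows, each an object of numbers: "tx", "ty", "tz": the shift along the tool's x, y, z in mm; "yaw": the turn about the tool's x in rad. In form: [{"tx": .., "ty": .., "tz": .., "yaw": ..}, ...]. A call has 1 to 20 rows; each row shifts and turns the commanded pose from where the row before left it, along the tool's axes as they then stand; what a row does not reach is not made up. A row lasts 1/8 s, in which the tool goes at most 62.5 mm and 10.7 degrees, less where a joint would pass 70% of its speed; a pose out of reach is approached as far as the arm can. A call with a gripper value outside its range is refused whole. OPENING is the closure, from -1 (fully open) to 1 (shut), set as the call begins (- or left out, the last holds). The fingers move at their own pace and stop on an object; FORCE is the grip in N (left out, the last holds). Time passes only in rows, so rows that do not move let the fingers close. It gives the time, the measured TCP pose, the force and the opening at its end, in the units of the state.
- ctrl.state(): the state, without advancing time (a new reading comes with each control period).
- ctrl.get_image(name): name is "scene" or "side" or "wrist"; returns the picture (384x512x3 uint8, red, green, blue); there is no depth.
- ctrl.get_calibration(name): a dict with "camera_matrix" (3x3 intrinsics, pixels), "k1" (the pictures are not rectified: a ray, as slopes to the right and down, at radius r is drawn at 1 + k1 r^2 times it, then the intrinsics apply), "xyz" and "rotation" of the camera in the world; the wrist camera has in their place "mount" (4x4, takes a point from camera to tool coordinates, whose origin is the TCP and whose axes are the tool frame's). Camera axes: x right, y down, z forward; pixel columns grow to the right and rows downward; lengths in m; the calibration is good to about 2 mm. A picture is of the moment at which its call begins: read the wrist's pose just before it. get_calibration takes no time and is no camera call.
- ctrl.job_done(): hands the job in, once; it reports no verdict.
The state is a dict: "time": time; "joint_positions": joint angles; "dq": joint speeds; "joint_torque": joint torques, N m; "tcp_pos": TCP position; "ee_rot": TCP orientation; "contact_force": force on the tool from outside, world axes, zero at the start; "ft_torque": the same for the moment, N m; "finger_gap": opening from 0.0 (shut) to 1.0 (fully open).
Only numpy, scipy, OpenCV 4.12 (cv2) and the standard library are available. Lean on these libraries where they do the work, as an engineer would, in place of code of your own. Each camera call takes 0.05 s, during which the arm holds its last target. There are 200 camera calls.

### The job

Close the little cold frame for the night: take the orange wedge that props up its heavy glazed lid by the grip block and work it straight back out from under the lid in short tugs, stopping for about half a second between tugs, so that the lid comes down bit by bit with the wedge and never drops. Do not lift the lid. Finish with the lid fully shut and the orange wedge lying flat on the bench, clear in front of the frame and let go of; leave the spare blue wedge alone.

Things in the scene. Friction and masses are not known exactly. Their poses are not given: they have to be found in the camera images.
- wedge: Orange wedge under the lid, 160 x 36 mm, 0.12 kg. Origin: centre of underside, on the bench; x along it to the thin nose (x = +80 mm), y across, z up. Top slopes from 4 mm at the nose to 32 mm at x = -35 mm; behind that an upright grip block, x = -80 to -35 mm, 30 mm wide (y), 45 mm tall, pinched across y. Pull along its -x: the lid makes it drag with 5 to 15 N; it stays where left.
- spare_wedge: Spare wedge of the same shape and size in blue, loose on the bench away from the frame, to be left alone. Origin and axes as for the orange wedge.
- frame: Fixed foot of the cold frame. Origin: on the bench, middle of the shut lid's footprint (240 mm in x, 320 mm in y). x points from front to hinge: the lid's front edge is at x = -120 mm, the hinge at x = +120 mm; z up. The wedge points into the front, square to 6 degrees, its nose 74 to 86 mm inside the front edge. The bench in front (-x) is free for 200 mm.
- lid (a joint): Hinge angle of the heavy glazed lid (rim 40 mm tall, 1.6 kg): 0 shut, growing as the front edge rises. At the start 0.08 to 0.10, front edge 23 mm and rim top 63 mm above the bench. It swings freely and falls if not held up: on the wedge it comes down 0.001 rad per mm the wedge is drawn back, then the last 2 mm off the nose.
Things that resemble listed ones, but are neither listed nor needed, are in the scene too. What is meant by the wedge is not yellow, and is the smaller of those in its own colour.

How it is judged:
By the outcome, as a careful person would: the job done as asked, in the order asked, and still so for the second after the job is handed in, with the robot touching nothing.
It also fails if it takes over 42 s, if anything falls off the work surface, if the arm or the gripper's body presses on something with over 40 N, if the wrist force passes 120 N, or if a joint passes its speed limit or range.

## Working session

There is one attempt and no reset: what is moved stays moved. The work goes in short steps, Python scripts to look and compute and a shell command to move; the robot and the scene stay as the last step left them, time stands still between calls to the robot, and variables do not carry over. Pictures are saved under pics/ and viewed, about 8 in all and at most 12, crops included, and the job is handed in when it is done.

```bash
mkdir -p pics; cat > h.py <<'E'
import numpy as np, cv2
from cell import ctrl
def cam(n):
    c=ctrl.get_calibration(n); K=np.array(c["camera_matrix"]); 
    if "mount" in c:
        s=ctrl.state(); T=np.eye(4); T[:3,:3]=s["ee_rot"]; T[:3,3]=s["tcp_pos"]; T=T@np.array(c["mount"]); return K,c["k1"],T[:3,3],T[:3,:3]
    return K,c["k1"],np.array(c["xyz"]),np.array(c["rotation"])
def grab(n,f):
    C=cam(n); im=np.array(ctrl.get_image(n)); cv2.imwrite(f"pics/{f}.png",im[:,:,::-1]); return im,C
def ray2plane(C,px,z):
    K,k1,p,R=C; px=np.float64(px).reshape(-1,1,2)
    u=cv2.undistortPoints(px,K,np.array([k1,0,0,0.])).reshape(-1,2)
    d=np.c_[u,np.ones(len(u))]@R.T
    return p+d*((z-p[2])/d[:,2])[:,None]
E
python3 - <<'E'
from h import *
for n in("scene","side"): 
    im,C=grab(n,n+"0"); print(n,C[2],C[1])
print(ctrl.state())
a=cv2.imread("pics/scene0.png");b=cv2.imread("pics/side0.png")
cv2.imwrite("pics/both0.png",cv2.resize(np.vstack([a,b]),(400,600)))
E
```

```text
scene [1.01149645 0.14102881 0.72201176] -0.1086596601995283
side [ 0.37389676 -0.76247431  0.86900618] 0.0408670043296617
{'time': 0.1, 'joint_positions': array([-3.68916788e-02,  2.64691941e-01,  1.60526577e+00,  3.64164352e-05,
        1.27368841e+00, -3.68691000e-02]), 'dq': array([ 0.00108287, -0.00273527, -0.00259328, -0.00029995, -0.00021914,
        0.00181152]), 'joint_torque': array([ 2.96398039e-04, -5.16707003e+01, -3.68589377e+01,  1.30520286e-05,
        6.22219843e-03,  5.24967299e-05]), 'tcp_pos': array([6.74330698e-01, 4.05859098e-05, 2.30061696e-01]), 'ee_rot': array([[-2.05078396e-03,  9.99997897e-01, -3.33889633e-05],
       [ 1.10535842e-04, -3.31623477e-05, -9.99999993e-01],
       [-9.99997891e-01, -2.05078764e-03, -1.10467600e-04]]), 'contact_force': array([-0.49308508, -0.15116519,  0.12278125]), 'ft_torque': array([0.01897142, 0.05709954, 0.06236934]), 'finger_gap': 0.9973842659964026}
```

View pics/scene0.png

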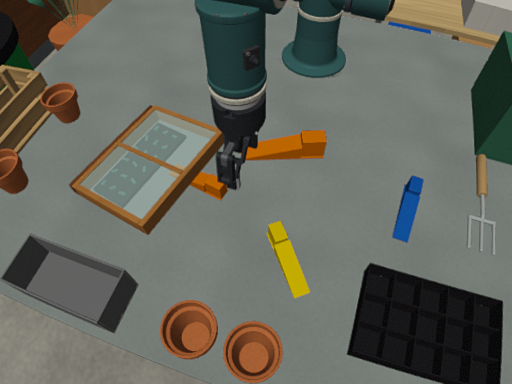

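View pics/side0.png

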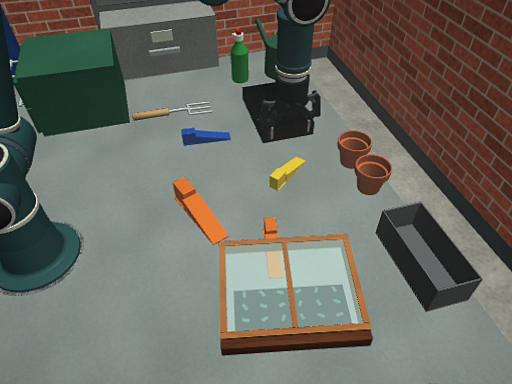

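The scene view shows the lid at about (150,170), with the small orange grip block at (210,187) on its front edge. The larger orange decoy is at (285,148), blue at (408,210) and yellow at (288,260). In the side view the block is at (270,227), and the decoy runs from (183,190) to (222,240).

```bash
python3 - <<'E'
from h import *
for n in("scene","side"):
    im=cv2.imread(f"pics/{n}0.png"); C=cam(n); hsv=cv2.cvtColor(im,cv2.COLOR_BGR2HSV)
    m=cv2.inRange(hsv,(4,215,120),(14,255,255)); k,l,st,ce=cv2.connectedComponentsWithStats(m)
    for i in range(1,k):
        if st[i,4]<60: continue
        c=cv2.findContours((l==i).astype(np.uint8),0,2)[0][0]
        q=cv2.approxPolyDP(c,2,True).reshape(-1,2)
        print(n,st[i],ce[i].round()); 
        for z in(0,.045): print(z,np.c_[q,(1000*ray2plane(C,q,z)[:,:2]).round()].astype(int).tolist())
a=cv2.resize(cv2.imread("pics/scene0.png")[100:250,60:340],None,fx=2,fy=2,interpolation=2)
b=cv2.resize(cv2.imread("pics/side0.png")[160:310,150:430],None,fx=2,fy=2,interpolation=2)
cv2.imwrite("pics/crop.png",np.vstack([a,b]))
# lid/front-edge corners
print((1000*ray2plane(cam("side"),[[220,238],[351,235]],.063)).round(), (1000*ray2plane(cam("side"),[[221,334],[370,331]],.04)).round())
E
```

```text
[[ 459. -132.   63.]
 [ 774. -215.   63.]] [[ 408. -364.   40.]
 [ 711. -445.   40.]]
```

View pics/crop.png

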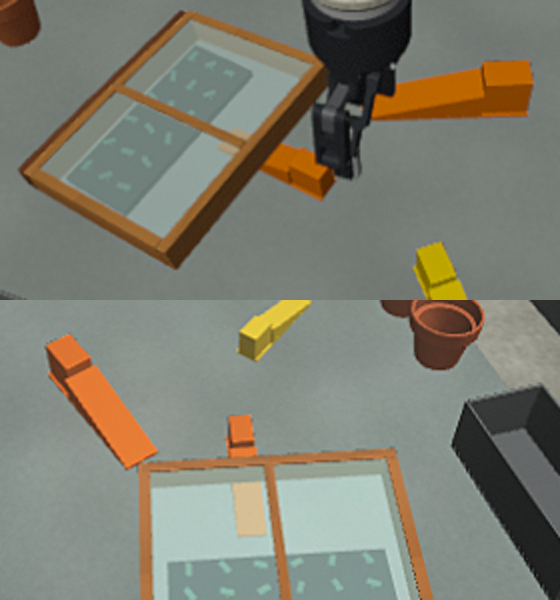

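```bash
python3 - <<'E'
from h import *
for n in("scene","side"):
    im=cv2.imread(f"pics/{n}0.png"); C=cam(n); hsv=cv2.cvtColor(im,cv2.COLOR_BGR2HSV)
    for p in ([(290,138),(313,140),(212,187)] if n=="scene" else [(200,210),(270,223),(275,262),(222,270)]): print(p,hsv[p[1],p[0]])
    m=cv2.inRange(hsv,(5,185,110),(13,255,255)) ; k,l,st,ce=cv2.connectedComponentsWithStats(m)
    for i in range(1,k):
        if st[i,4]<60: continue
        c=cv2.findContours((l==i).astype(np.uint8),0,2)[0][0]
        q=cv2.approxPolyDP(c,1.8,True).reshape(-1,2)
        print(n,st[i],ce[i].round()); 
        for z in(0,.045): print(z,np.c_[q,(1000*ray2plane(C,q,z)[:,:2]).round()].astype(int).tolist())
E
```

```text
(290, 138) [ 16 255 188]
(313, 140) [ 16 255 188]
(212, 187) [ 15 255 138]
(200, 210) [ 12 197 230]
(270, 223) [ 11 196 221]
(275, 262) [ 19  77 214]
(222, 270) [ 13 150 180]
side [ 174  178   54   66 1152] [201. 212.]
0 [[174, 182, 378, 167], [182, 194, 394, 109], [194, 191, 430, 112], [182, 200, 390, 85], [210, 240, 439, -82], [214, 243, 447, -95], [227, 236, 485, -82], [186, 179, 416, 170]]
0.045 [[174, 182, 378, 119], [182, 194, 393, 64], [194, 191, 427, 66], [182, 200, 389, 41], [210, 240, 435, -117], [214, 243, 443, -129], [227, 236, 479, -117], [186, 179, 414, 122]]
side [264 218  14  21 202] [270. 228.]
0 [[265, 219, 601, -53], [265, 238, 581, -117], [277, 237, 613, -123], [276, 233, 615, -109], [264, 233, 584, -100], [265, 228, 591, -84], [276, 230, 618, -99], [274, 218, 626, -57]]
0.045 [[265, 219, 589, -90], [265, 238, 570, -151], [277, 237, 601, -156], [276, 233, 602, -143], [264, 233, 573, -134], [265, 228, 580, -119], [276, 230, 605, -134], [274, 218, 613, -94]]
```

```bash
python3 -m inch '[{"tx":15,"ty":-17.5,"tz":28},{"tx":15,"ty":-17.5,"tz":28},{"tx":15,"ty":-17.5,"tz":28},{"tx":15,"ty":-17.5,"tz":27},{"yaw":0.1275},{"yaw":0.1275},{},{}]' -1; python3 - <<'E'
from h import *
im,C=grab("wrist","w1"); grab("side","s1")
print(1000*ray2plane(cam("side"),[[275,187]],.0))
E
```

```text
[[ 6.66769632e+02  5.87776443e+01 -1.11022302e-13]]validation failed for argument at $[0]...
```

View pics/w1.png

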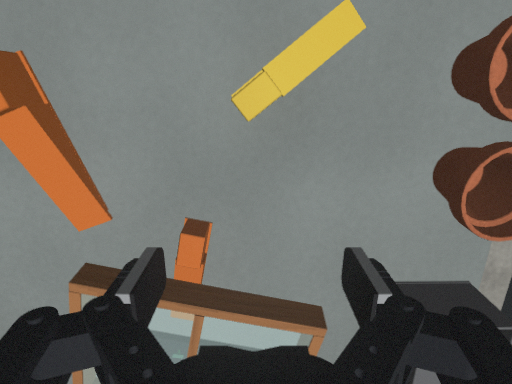

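The move was refused, probably because every key is required. The wrist view from the start pose shows the orange grip block at (195,232), the lid's front edge below it, and yellow at (258,95). I'll measure from this picture.

```bash
python3 - <<'E'
from h import *
im=cv2.imread("pics/w1.png"); C=cam("wrist"); hsv=cv2.cvtColor(im,cv2.COLOR_BGR2HSV)
print(hsv[230,190],hsv[235,206],hsv[274,188],ctrl.state()["tcp_pos"])
print((1000*ray2plane(C,[[84,264],[326,307]],.063)).round(),(1000*ray2plane(C,[[250,108]],.02)).round())
cv2.imwrite("pics/w1c.png",cv2.resize(im[205:305,150:250],None,fx=5,fy=5,interpolation=2))
E
```

```text
[ 10 148  88] [ 11 161 125] [ 12 182 193] [ 6.74510823e-01 -1.09012690e-05  2.30373336e-01]
[[ 477. -113.   63.]
 [ 762. -173.   63.]] [[670.  59.  20.]]
```

View pics/w1c.png

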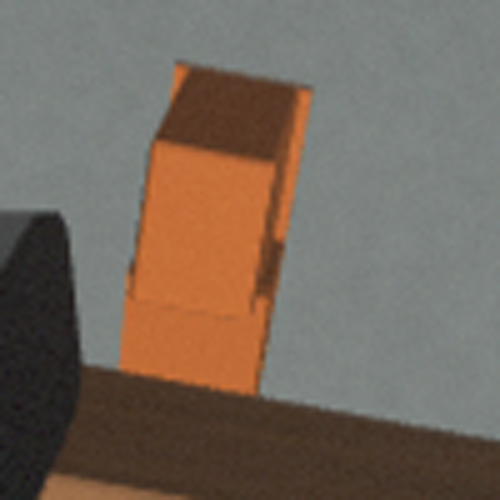

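```bash
python3 -m inch '[{"tx":15,"ty":-17.5,"tz":28,"yaw":0},{"tx":15,"ty":-17.5,"tz":28,"yaw":0},{"tx":15,"ty":-17.5,"tz":28,"yaw":0},{"tx":15,"ty":-17.5,"tz":27,"yaw":0},{"tx":0,"ty":0,"tz":0,"yaw":0.1275},{"tx":0,"ty":0,"tz":0,"yaw":0.1275},{"tx":0,"ty":0,"tz":0,"yaw":0}]' -1
```

```text
time: 1.08
tcp_pos: [0.6048, -0.1111, 0.171]
ee_rot: [[-0.0, 0.968, -0.251], [0.0, -0.251, -0.968], [-1.0, -0.0, -0.0]]
contact_force: [-1.2, 0.3, 0.0]
finger_gap: 1.0
```

The crop shows the block's top face with its corners at about (158,140), (278,160), (135,300) and (255,315) in crop pixels.

```bash
python3 - <<'E'
from h import *
# start-pose picture w1
c=ctrl.get_calibration("wrist"); T=np.eye(4); T[:3,:3]=np.array([[0,1,0],[0,0,-1],[-1,0,0]]);T[:3,3]=[.6745,0,.2304];T=T@np.array(c["mount"])
C=(np.array(c["camera_matrix"]),c["k1"],T[:3,3],T[:3,:3])
P=ray2plane(C,np.array([[158,140],[278,160],[255,315],[135,300]])/5+[150,205]-.4,.045)[:,:2]*1000
print(P.round(1),P.mean(0)); d=(P[0]+P[1]-P[2]-P[3])/2; e=(P[1]-P[0]+P[2]-P[3])/2
print(np.linalg.norm(d),np.linalg.norm(e),"pull dir from d",np.arctan2(d[0],d[1]),"from e",np.arctan2(-e[1],e[0]))
im,C=grab("wrist","w2"); print(ctrl.state()["tcp_pos"])
E
```

```text
[[ 589.2  -81.6]
 [ 617.2  -86.8]
 [ 609.4 -128.9]
 [ 580.3 -124.8]] [ 599.01930803 -105.52059684]
43.45608665528056 28.8959471778497 pull dir from d 0.19318428043648583 from e 0.16285926673974552
[ 0.60485776 -0.11104236  0.17111946]
```

View pics/w2.png

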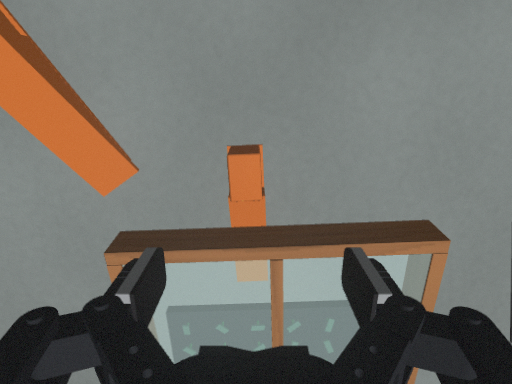

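The wrist view from above the block shows its top face spanning about (229..262, 153..199), nearly square to the tool. The lid's front edge is at row ~225-250.

```bash
python3 - <<'E'
from h import *
im=cv2.imread("pics/w2.png"); C=cam("wrist"); hsv=cv2.cvtColor(im,cv2.COLOR_BGR2HSV)
m=cv2.inRange(hsv,(5,150,150),(14,255,255)); 
for r in range(148,224,6):
    x=np.where(m[r,215:280])[0]+215; print(r,x.min() if len(x) else 0,x.max() if len(x) else 0,hsv[r,245])
P=ray2plane(C,[[229.5,153.5],[262,152.5],[263,199],[231,199.5]],.045)[:,:2]*1000
print(P.round(1),P.mean(0)); d=(P[0]+P[1]-P[2]-P[3])/2; e=(P[1]-P[0]+P[2]-P[3])/2
print(np.linalg.norm(d),np.linalg.norm(e),np.arctan2(d[0],d[1]),np.arctan2(-e[1],e[0]))
E=ray2plane(C,[[120,233],[432,221]],.063)[:,:2]*1000; print(E.round(1),np.arctan2(E[0,1]-E[1,1],E[1,0]-E[0,0]))
cv2.imwrite("pics/w2c.png",cv2.resize(im[135:235,200:300],None,fx=5,fy=5,interpolation=2))
E
```

```text
148 227 261 [ 11 142  90]
154 240 262 [ 11 170 159]
160 228 262 [ 11 180 201]
166 228 262 [ 11 181 200]
172 229 262 [ 11 181 202]
178 229 263 [ 11 177 202]
184 230 263 [ 11 183 198]
190 230 261 [ 12 181 202]
196 231 264 [ 11 181 201]
202 229 264 [ 11 180 195]
208 230 264 [ 11 179 197]
214 230 265 [ 11 178 195]
220 231 265 [ 11 179 195]
[[ 590.2  -81.5]
 [ 618.2  -87.9]
 [ 608.5 -130.4]
 [ 579.7 -123.5]] [ 599.17111164 -105.8361997 ]
43.44536355047636 29.15602161088355 0.23465213223235473 0.22974156085153774
[[ 477.1 -123.3]
 [ 750.3 -182. ]] 0.21153449794368168
```

View pics/w2c.png

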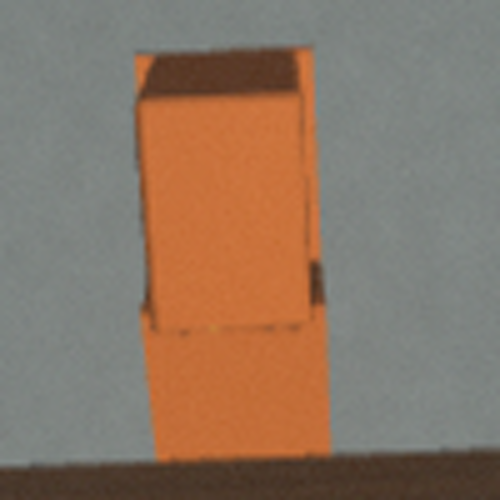

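```bash
python3 -m inch '[{"tx":10,"ty":-6.5,"tz":-3.5,"yaw":-0.04},{"tx":35,"ty":0,"tz":0,"yaw":0},{"tx":35,"ty":0,"tz":0,"yaw":0},{"tx":35,"ty":0,"tz":0,"yaw":0},{"tx":24,"ty":0,"tz":0,"yaw":0},{"tx":12,"ty":0,"tz":0,"yaw":0},{"tx":8,"ty":0,"tz":0,"yaw":0},{"tx":0,"ty":0,"tz":0,"yaw":0},{"tx":0,"ty":0,"tz":0,"yaw":0}]' -1; python3 - <<'E'
from h import *
grab("side","s2"); grab("wrist","w3")
a=cv2.imread("pics/w3.png");b=cv2.resize(cv2.imread("pics/side0.png" if 0 else "pics/s2.png")[170:320,190:390],(512,384))
cv2.imwrite("pics/j3.png",cv2.resize(np.vstack([a,b]),(400,600)))
E
```

```text
time: 2.25
tcp_pos: [0.6005, -0.1062, 0.0134]
ee_rot: [[0.002, 0.977, -0.213], [-0.0, -0.213, -0.977], [-1.0, 0.002, 0.0]]
contact_force: [-0.3, -0.6, 0.1]
finger_gap: 0.997
```

View pics/j3.png

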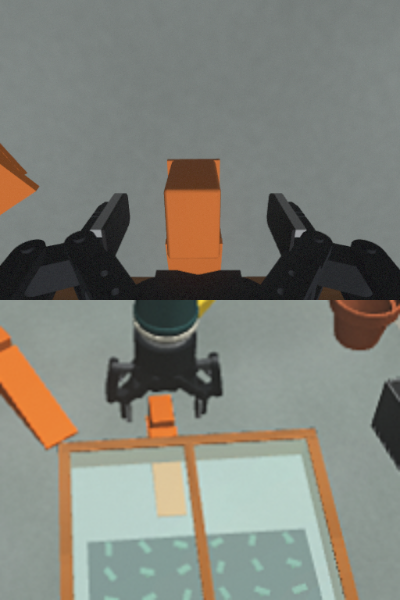

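The block sits between the open pads, about 2 mm to the left of centre (193 against 198 in the joined picture), and square to them. The lid is untouched, so I'll close.

```bash
python3 -m inch '[{"tx":0,"ty":-2,"tz":0,"yaw":0}]' - ; python3 -m inch '[{"tx":0,"ty":0,"tz":0,"yaw":0},{"tx":0,"ty":0,"tz":0,"yaw":0},{"tx":0,"ty":0,"tz":0,"yaw":0},{"tx":0,"ty":0,"tz":0,"yaw":0},{"tx":0,"ty":0,"tz":0,"yaw":0},{"tx":0,"ty":0,"tz":0,"yaw":0}]' 1 60
```

```text
time: 2.48
tcp_pos: [0.5983, -0.1057, 0.0131]
ee_rot: [[0.001, 0.977, -0.213], [-0.0, -0.213, -0.977], [-1.0, 0.001, -0.0]]
contact_force: [0.1, -0.3, 0.6]
finger_gap: 0.996
time: 3.22
tcp_pos: [0.5979, -0.1056, 0.0125]
ee_rot: [[0.0, 0.977, -0.213], [-0.0, -0.213, -0.977], [-1.0, 0.0, 0.0]]
contact_force: [0.1, -0.1, 2.5]
finger_gap: 0.338
```

Gripped, with the gap at about 30 mm and no side load. First tugs.

```bash
python3 -m inch '[{"tx":0,"ty":0,"tz":-4,"yaw":0},{"tx":0,"ty":0,"tz":-4,"yaw":0},{"tx":0,"ty":0,"tz":0,"yaw":0},{"tx":0,"ty":0,"tz":0,"yaw":0},{"tx":0,"ty":0,"tz":0,"yaw":0},{"tx":0,"ty":0,"tz":0,"yaw":0},{"tx":0,"ty":0,"tz":0,"yaw":0}]'; python3 -m inch '[{"tx":0,"ty":0,"tz":-4,"yaw":0},{"tx":0,"ty":0,"tz":-4,"yaw":0},{"tx":0,"ty":0,"tz":0,"yaw":0},{"tx":0,"ty":0,"tz":0,"yaw":0},{"tx":0,"ty":0,"tz":0,"yaw":0},{"tx":0,"ty":0,"tz":0,"yaw":0},{"tx":0,"ty":0,"tz":0,"yaw":0}]'; python3 - <<'E'
from h import *
grab("side","s3")
a=cv2.imread("pics/s3.png")[170:320,190:390]
cv2.imwrite("pics/s3c.png",cv2.resize(a,None,fx=3,fy=3))
E
```

```text
time: 4.1
tcp_pos: [0.5993, -0.0996, 0.0125]
ee_rot: [[-0.0, 0.977, -0.213], [-0.002, -0.213, -0.977], [-1.0, 0.0, 0.002]]
contact_force: [-0.5, -6.4, 2.1]
finger_gap: 0.343
time: 4.97
tcp_pos: [0.601, -0.0918, 0.0124]
ee_rot: [[-0.0, 0.977, -0.213], [-0.003, -0.213, -0.977], [-1.0, 0.0, 0.003]]
contact_force: [-1.4, -7.5, 2.0]
finger_gap: 0.346
```

View pics/s3c.png

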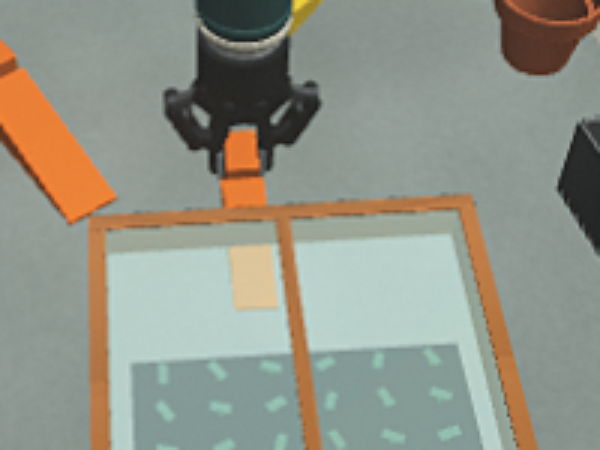

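The wedge has come about 14 mm, the drag is ~7 N, and the lid still rests on the wedge and follows it. I'll keep the same pattern.

```bash
for i in 1; do python3 -m inch '[{"tx":0,"ty":0,"tz":-4,"yaw":0},{"tx":0,"ty":0,"tz":-4,"yaw":0},{"tx":0,"ty":0,"tz":0,"yaw":0},{"tx":0,"ty":0,"tz":0,"yaw":0},{"tx":0,"ty":0,"tz":0,"yaw":0},{"tx":0,"ty":0,"tz":0,"yaw":0},{"tx":0,"ty":0,"tz":0,"yaw":0},{"tx":0,"ty":0,"tz":-4,"yaw":0},{"tx":0,"ty":0,"tz":-4,"yaw":0},{"tx":0,"ty":0,"tz":0,"yaw":0},{"tx":0,"ty":0,"tz":0,"yaw":0},{"tx":0,"ty":0,"tz":0,"yaw":0},{"tx":0,"ty":0,"tz":0,"yaw":0},{"tx":0,"ty":0,"tz":0,"yaw":0}]'; done
python3 -m inch '[{"tx":0,"ty":0,"tz":-4,"yaw":0},{"tx":0,"ty":0,"tz":-4,"yaw":0},{"tx":0,"ty":0,"tz":0,"yaw":0},{"tx":0,"ty":0,"tz":0,"yaw":0},{"tx":0,"ty":0,"tz":0,"yaw":0},{"tx":0,"ty":0,"tz":0,"yaw":0},{"tx":0,"ty":0,"tz":0,"yaw":0},{"tx":0,"ty":0,"tz":-4,"yaw":0},{"tx":0,"ty":0,"tz":-4,"yaw":0},{"tx":0,"ty":0,"tz":0,"yaw":0},{"tx":0,"ty":0,"tz":0,"yaw":0},{"tx":0,"ty":0,"tz":0,"yaw":0},{"tx":0,"ty":0,"tz":0,"yaw":0},{"tx":0,"ty":0,"tz":0,"yaw":0}]'
```

```text
time: 6.78
tcp_pos: [0.6043, -0.0763, 0.0125]
ee_rot: [[-0.0, 0.977, -0.213], [-0.003, -0.213, -0.977], [-1.0, 0.0, 0.003]]
contact_force: [-1.2, -8.0, 2.4]
finger_gap: 0.343
time: 8.52
tcp_pos: [0.6077, -0.0607, 0.0125]
ee_rot: [[-0.0, 0.977, -0.213], [-0.003, -0.213, -0.977], [-1.0, 0.0, 0.003]]
contact_force: [-1.5, -8.0, 2.2]
finger_gap: 0.338
```

```bash
python3 -m inch '[{"tx":0,"ty":0,"tz":-4,"yaw":0},{"tx":0,"ty":0,"tz":-4,"yaw":0},{"tx":0,"ty":0,"tz":0,"yaw":0},{"tx":0,"ty":0,"tz":0,"yaw":0},{"tx":0,"ty":0,"tz":0,"yaw":0},{"tx":0,"ty":0,"tz":0,"yaw":0},{"tx":0,"ty":0,"tz":0,"yaw":0},{"tx":0,"ty":0,"tz":-4,"yaw":0},{"tx":0,"ty":0,"tz":-4,"yaw":0},{"tx":0,"ty":0,"tz":0,"yaw":0},{"tx":0,"ty":0,"tz":0,"yaw":0},{"tx":0,"ty":0,"tz":0,"yaw":0},{"tx":0,"ty":0,"tz":0,"yaw":0},{"tx":0,"ty":0,"tz":0,"yaw":0}]'
python3 -m inch '[{"tx":0,"ty":0,"tz":-3,"yaw":0},{"tx":0,"ty":0,"tz":-3,"yaw":0},{"tx":0,"ty":0,"tz":0,"yaw":0},{"tx":0,"ty":0,"tz":0,"yaw":0},{"tx":0,"ty":0,"tz":0,"yaw":0},{"tx":0,"ty":0,"tz":0,"yaw":0},{"tx":0,"ty":0,"tz":0,"yaw":0},{"tx":0,"ty":0,"tz":-3,"yaw":0},{"tx":0,"ty":0,"tz":-3,"yaw":0},{"tx":0,"ty":0,"tz":0,"yaw":0},{"tx":0,"ty":0,"tz":0,"yaw":0},{"tx":0,"ty":0,"tz":0,"yaw":0},{"tx":0,"ty":0,"tz":0,"yaw":0},{"tx":0,"ty":0,"tz":0,"yaw":0}]'
```

```text
time: 10.28
tcp_pos: [0.6111, -0.0451, 0.0125]
ee_rot: [[-0.0, 0.977, -0.213], [-0.003, -0.213, -0.977], [-1.0, 0.0, 0.003]]
contact_force: [-1.9, -7.4, 3.4]
finger_gap: 0.343
time: 12.02
tcp_pos: [0.6136, -0.0336, 0.0125]
ee_rot: [[-0.001, 0.977, -0.213], [-0.003, -0.213, -0.977], [-1.0, 0.0, 0.003]]
contact_force: [-1.2, -8.0, 3.0]
finger_gap: 0.343
```

```bash
python3 -m inch '[{"tx":0,"ty":0,"tz":-2.5,"yaw":0},{"tx":0,"ty":0,"tz":-2.5,"yaw":0},{"tx":0,"ty":0,"tz":0,"yaw":0},{"tx":0,"ty":0,"tz":0,"yaw":0},{"tx":0,"ty":0,"tz":0,"yaw":0},{"tx":0,"ty":0,"tz":0,"yaw":0},{"tx":0,"ty":0,"tz":0,"yaw":0}]'
python3 -m inch '[{"tx":0,"ty":0,"tz":-2.5,"yaw":0},{"tx":0,"ty":0,"tz":-2.5,"yaw":0},{"tx":0,"ty":0,"tz":0,"yaw":0},{"tx":0,"ty":0,"tz":0,"yaw":0},{"tx":0,"ty":0,"tz":0,"yaw":0},{"tx":0,"ty":0,"tz":0,"yaw":0},{"tx":0,"ty":0,"tz":0,"yaw":0}]'
python3 -m inch '[{"tx":0,"ty":0,"tz":-2.5,"yaw":0},{"tx":0,"ty":0,"tz":-2.5,"yaw":0},{"tx":0,"ty":0,"tz":0,"yaw":0},{"tx":0,"ty":0,"tz":0,"yaw":0},{"tx":0,"ty":0,"tz":0,"yaw":0},{"tx":0,"ty":0,"tz":0,"yaw":0},{"tx":0,"ty":0,"tz":0,"yaw":0}]'
```

```text
time: 12.9
tcp_pos: [0.6146, -0.0288, 0.0125]
ee_rot: [[-0.001, 0.977, -0.213], [-0.003, -0.213, -0.977], [-1.0, 0.0, 0.003]]
contact_force: [-1.4, -8.2, 2.6]
finger_gap: 0.342
time: 13.78
tcp_pos: [0.6163, -0.0216, 0.0125]
ee_rot: [[0.001, 0.977, -0.213], [-0.0, -0.213, -0.977], [-1.0, 0.001, -0.0]]
contact_force: [-0.3, -2.5, 3.2]
finger_gap: 0.342
time: 14.65
tcp_pos: [0.6172, -0.0164, 0.0125]
ee_rot: [[0.0, 0.977, -0.213], [0.0, -0.213, -0.977], [-1.0, 0.0, -0.0]]
contact_force: [-1.5, -2.6, 4.3]
finger_gap: 0.342
```

The drag has dropped, so the nose is out. A few more short tugs will bring it clear.

```bash
python3 -m inch '[{"tx":0,"ty":0,"tz":-4,"yaw":0},{"tx":0,"ty":0,"tz":-4,"yaw":0},{"tx":0,"ty":0,"tz":0,"yaw":0},{"tx":0,"ty":0,"tz":0,"yaw":0},{"tx":0,"ty":0,"tz":0,"yaw":0},{"tx":0,"ty":0,"tz":0,"yaw":0},{"tx":0,"ty":0,"tz":0,"yaw":0},{"tx":0,"ty":0,"tz":-4,"yaw":0},{"tx":0,"ty":0,"tz":-4,"yaw":0},{"tx":0,"ty":0,"tz":0,"yaw":0},{"tx":0,"ty":0,"tz":0,"yaw":0},{"tx":0,"ty":0,"tz":0,"yaw":0},{"tx":0,"ty":0,"tz":0,"yaw":0},{"tx":0,"ty":0,"tz":0,"yaw":0}]'
python3 -m inch '[{"tx":0,"ty":0,"tz":-4,"yaw":0},{"tx":0,"ty":0,"tz":-4,"yaw":0},{"tx":0,"ty":0,"tz":0,"yaw":0},{"tx":0,"ty":0,"tz":0,"yaw":0},{"tx":0,"ty":0,"tz":0,"yaw":0},{"tx":0,"ty":0,"tz":0,"yaw":0},{"tx":0,"ty":0,"tz":0,"yaw":0}]'
python3 - <<'E'
from h import *
grab("side","s4")
a=cv2.imread("pics/s4.png")[150:350,180:390]
cv2.imwrite("pics/s4c.png",cv2.resize(a,None,fx=3,fy=3)[:600])
E
```

```text
time: 16.4
tcp_pos: [0.6206, -0.0007, 0.0125]
ee_rot: [[0.0, 0.977, -0.213], [0.0, -0.213, -0.977], [-1.0, 0.0, -0.0]]
contact_force: [-1.1, -1.6, 4.9]
finger_gap: 0.345
time: 17.27
tcp_pos: [0.6223, 0.0071, 0.0125]
ee_rot: [[0.0, 0.977, -0.213], [0.0, -0.213, -0.977], [-1.0, 0.0, -0.0]]
contact_force: [-0.9, -2.2, 4.0]
finger_gap: 0.348
```

View pics/s4c.png

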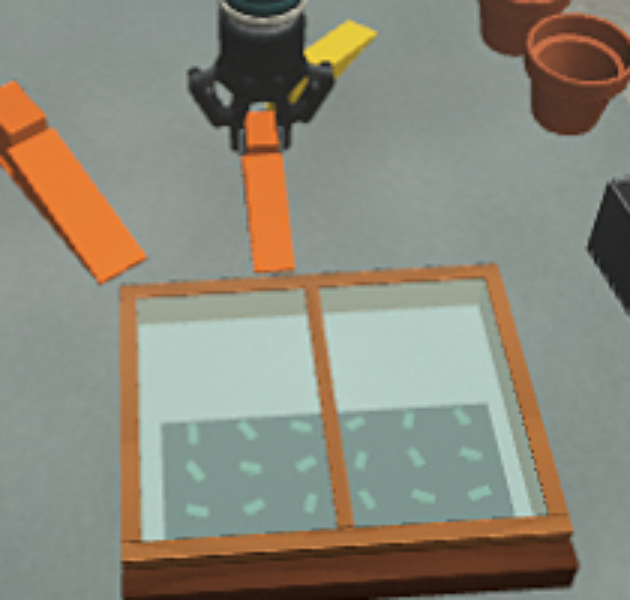

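The wedge is fully out, with its nose at (272,268) about 30 mm in front of the lid's front edge. The lid is down and yellow is clear of the fingers, so I'll release and lift.

```bash
python3 -m inch '[{"tx":0,"ty":0,"tz":0,"yaw":0},{"tx":0,"ty":0,"tz":0,"yaw":0},{"tx":0,"ty":0,"tz":0,"yaw":0},{"tx":0,"ty":0,"tz":0,"yaw":0},{"tx":0,"ty":0,"tz":0,"yaw":0},{"tx":-5,"ty":0,"tz":0,"yaw":0},{"tx":-15,"ty":0,"tz":0,"yaw":0},{"tx":-30,"ty":0,"tz":0,"yaw":0},{"tx":-40,"ty":0,"tz":0,"yaw":0},{"tx":-40,"ty":0,"tz":0,"yaw":0},{"tx":-40,"ty":0,"tz":0,"yaw":0},{"tx":-40,"ty":0,"tz":0,"yaw":0},{"tx":0,"ty":0,"tz":0,"yaw":0},{"tx":0,"ty":0,"tz":0,"yaw":0},{"tx":0,"ty":0,"tz":0,"yaw":0}]' -1
python3 - <<'E'
from h import *
im,_=grab("side","s5"); C=cam("side"); grab("wrist","w5")
a=cv2.imread("pics/s5.png")[120:360,140:400]; b=cv2.imread("pics/w5.png")
cv2.imwrite("pics/j5.png",np.hstack([cv2.resize(a,(416,384)),cv2.resize(b,(384,384))]))
hsv=cv2.cvtColor(cv2.imread("pics/s5.png"),cv2.COLOR_BGR2HSV)
m=cv2.inRange(hsv,(9,185,110),(13,255,255)); k,l,st,ce=cv2.connectedComponentsWithStats(m)
for i in range(1,k):
    if st[i,4]>100:
        q=cv2.approxPolyDP(cv2.findContours((l==i).astype(np.uint8),0,2)[0][0],2,True).reshape(-1,2)
        print(np.c_[q,(1000*ray2plane(C,q,.004)[:,:2]).round()].astype(int).tolist())
E
```

```text
time: 19.2
tcp_pos: [0.621, 0.0068, 0.2207]
ee_rot: [[-0.003, 0.977, -0.213], [0.0, -0.213, -0.977], [-1.0, -0.003, 0.001]]
contact_force: [-0.3, -0.3, -0.2]
finger_gap: 1.001
[[174, 182, 378, 163], [183, 194, 396, 105], [194, 191, 430, 108], [182, 200, 390, 81], [210, 240, 438, -85], [214, 243, 446, -98], [227, 236, 485, -85], [186, 179, 415, 165]]
[[270, 187, 651, 59], [262, 188, 627, 62], [265, 240, 578, -127], [277, 239, 610, -132], [273, 202, 641, -2], [261, 201, 609, 12], [262, 198, 615, 23], [271, 198, 640, 15]]
```

View pics/j5.png

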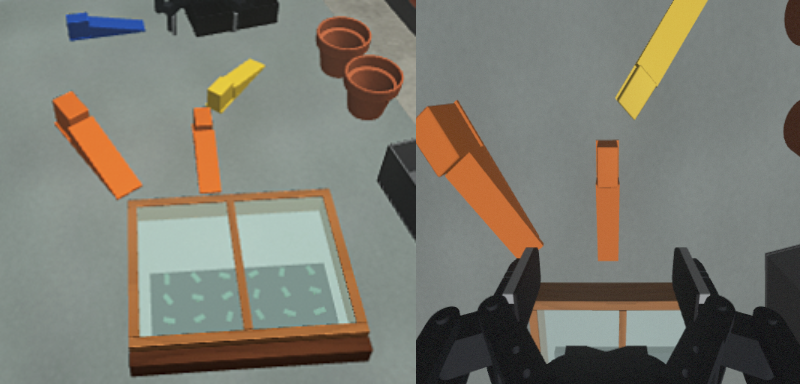

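```bash
python3 -c "
from cell import ctrl
print(ctrl.job_done(), ctrl.state()['time'])"
```

```text
the job is handed in; nothing more can be done
the job is handed in; nothing more can be done
```

The orange wedge is out from under the lid, the lid is down, and I handed the job in at about 19 s of the 42 s allowed.

- **Pull:** I took the wedge by its grip block and drew it straight back about 115 mm. That took 14 tugs of 5–8 mm with about 0.6 s between them. The drag was 7–8 N throughout and fell to about 2 N when the nose came free.
- **Final pictures:** The wedge lies flat and released, its nose about 30 mm in front of the lid's front edge. The lid has nothing under it. The blue and yellow wedges and the larger orange one look unmoved, and the gripper is open, about 0.2 m above the bench and touching nothing.
- **Not measured:** I did not measure the lid's angle. That it is fully shut is inferred from the pictures and the drop in drag.
- **Failed or disagreed:** One early move command was refused because it left out some keys, and nothing moved. My first estimates of the wedge's angle ran from 0.16 to 0.23 rad, so I gripped at about 0.21, and the side load on the wrist stayed small.

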